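# Add a module case to the stack

## Task

Stack the loose grey module case that has two cut-off corners on top of the matching two-high stack, cut corners over cut corners, so that its skirt drops over the raised crown and it sits level and fully home. Set it down rather than dropping it, let go of it, and leave the square-cornered case where it is.

Things in the scene. Friction and masses are not known exactly. Their poses are not given: they have to be found in the camera images.
- case_mid (a point): Centre, half-way up, of the loose case to stack: plain grey plastic, 100 mm long (x), 60 wide (y), 44 high, 0.18 kg, lying level on the bench (z = 0). Both corners at its +x end (nose) are cut at 45 degrees, 20 mm each way. Grip it here across the upright flanks, 60 mm apart, straight from x -50 to +30 mm, 30 mm high; a 14 mm crown stands inside them. Hollow below: 3 mm skirt, 16 mm deep. z up.
- case_nose (a point): Middle of the nose (the end between the two cut corners, 20 mm wide) of the same loose case: 50 mm along +x from case_mid, at the same height, with the same axes. A small dark window lies on top of the crown.
- seat (a point): Centre of the shoulder on top of the stack, 60 mm above the bench: two grey cases of the same outline, fixed to the bench. x to its nose (cut corners), z up. A 14 mm crown with sloped sides rises above it; the skirt fits over with 4 mm to spare all round and is guided on from up to 8 mm off. Home, the case has this heading, its underside is at this point and case_mid is 22 mm above it.
- square_mid (a point): Centre, half-way up, of the bystander: a grey case of the same size, 100 x 60 x 44 mm, lying on the bench, but with four square corners; not to be used or moved. x along its length, z up.
There are look-alikes about, which are no part of the job. What is shaped like the part that bears case_mid but purple or yellow is not meant.

How it is judged:
By the outcome, as a careful person would: the job done as asked, in the order asked, and still so for the second after the job is handed in, with the robot touching nothing.
It also fails if it takes over 35 s, if anything falls off the work surface, if the arm or the gripper's body presses on something with over 40 N, if the wrist force passes 120 N, or if a joint passes its speed limit or range.

## Robot

A 6-joint arm with a two-finger parallel gripper is mounted at the origin on the work surface. World frame = base frame: x ahead of the robot, y to its left, z up, the work surface at z = 0. Lengths are in m, angles in degrees, forces in N, time in s.
With the tool pointing down it reaches from about 0.25 to 0.775 m from the base axis. Payload 4 kg.
Tool frame: the origin (TCP) lies on the centre line of the jaws, within the pads' length; the fingertips stand 17 mm ahead of it and the grasp point (between the pads) lies 2 mm behind it; y points along the fingers, z is the direction in which the jaws open and shut, and the axes are right-handed (so a half turn about y gives the same grasp; the last joint's range is limited). The gripper opens to 85 mm and grips with 20 to 120 N. Pads are 22 mm wide; open, the fingers measure 114 mm over their backs; the gripper's body (76 mm by 85 mm) begins 54 mm behind the grasp point. The pads swing forward as they close: fully open they stand 13 mm farther back than shut.
Start: joints at [60.499, 4.996, 78.535, -0, 96.463, -5.907], TCP at [0.22, 0.504, 0.248] pointing down, gripper open.
Joint ranges: [-177.83, 177.83], [-43.37, 116.18], [15.69, 146.23], [-61.86, 241.86], [9.47, 152.12], [-147.06, 147.06]. Speed limits (degrees/s): [159.86, 159.86, 180, 180, 180, 180].

## Interface

Orientations are given as [roll, pitch, yaw] about the fixed x, y, z axes, in that order (R = Rz(yaw) Ry(pitch) Rx(roll)).
In Python, from cell import arm gives the robot as it stands.
- The arm moves only by the shell command python3 -m pendant 'ROWS' [OPENING]. ROWS is JSON, a list of rows, each an object of numbers: "tx", "ty", "tz": the shift along the tool's x, y, z in mm; "roll": the turn about the tool's y in degrees. In form: [{"tx": .., "ty": .., "tz": .., "roll": ..}, ...]. A call has 1 to 8 rows; each row shifts and turns the commanded pose from where the row before left it, along the tool's axes as they then stand; what a row does not reach is not made up. A row lasts 1/12 s, in which the tool goes at most 41.7 mm and 7.16 degrees, less where a joint would pass 70% of its speed; a pose out of reach is approached as far as the arm can. A call with a gripper value outside its range is refused whole. OPENING is the opening, from -1 (shut) to 1 (fully open), set as the call begins (- or left out, the last holds). The fingers move at their own pace and stop on an object; the grip force is fixed at half the most. Time passes only in rows, so rows that do not move let the fingers close. It gives the time, the measured TCP pose, the force and the opening at its end, in the units of the state.
- arm.sense(): the state, without advancing time (a new reading comes with each control period).
- arm.camera(name): name is "scene" or "top" or "wrist"; returns the picture (480x640x3 uint8, red, green, blue); there is no depth.
- arm.camera_info(name): a dict with "fx", "fy", "cx", "cy" (pixels), "dist" ([k1, k2, p1, p2, k3] as OpenCV has them; the pictures are not rectified), "R" (3x3) and "t" (3): a world point X has camera coordinates R X + t; the wrist camera has in their place "T_tool_cam" (4x4, takes a point from camera to tool coordinates, whose origin is the TCP and whose axes are the tool frame's). Camera axes: x right, y down, z forward; pixel columns grow to the right and rows downward; lengths in m; the calibration is good to about 2 mm. A picture is of the moment at which its call begins: read the wrist's pose just before it. camera_info takes no time and is no camera call.
- arm.hand_in(): hands the job in, once; it reports no verdict.
Trained networks look in the newest picture that a camera, given by its name, has taken for a name from the list of things; names that differ only in an ending like _2 or _b are one class to them, and where a whole thing is asked for, a point or a joint stands for the part that bears it (a point fixed in the world has none). Each returns a list of dicts, best first, with "conf" (0 to 1); they miss things now and then, are a little off and sometimes report something else, mostly with a low value. They report only what shows in the picture. A call takes as long as a camera call. They do not tell look-alikes from the thing itself.
- arm.boxes_of(camera, target): "extent" ([left, top, right, bottom] in pixels, round what is visible of it).
The state is a dict: "clock": time; "joint_pos": joint angles; "qd": joint speeds; "tau": joint torques, N m; "tcp_pos": TCP position; "tool_rot": TCP orientation; "contact_force": force on the tool from outside, world axes, zero at the start; "torque": the same for the moment, N m; "finger_gap": finger opening in m.
Only numpy, scipy, OpenCV 4.12 (cv2) and the standard library are available. Lean on these libraries where they do the work, as an engineer would, in place of code of your own. Each camera call takes 0.05 s, during which the arm holds its last target.

## Working session

There is one attempt and no reset: what is moved stays moved. The work goes in short steps, Python scripts to look and compute and a shell command to move; the robot and the scene stay as the last step left them, time stands still between calls to the robot, and variables do not carry over. Pictures are saved under pics/ and viewed, and the job is handed in when it is done.

```bash
ls; mkdir -p pics
python3 - <<'E'
from cell import arm
import cv2
print(arm.sense())
for n in ["scene","top","wrist"]:
    im=arm.camera(n); cv2.imwrite(f"pics/{n}0.png",im[:,:,::-1])
    for t in ["case_mid","seat","square_mid"]:
        try: print(n,t,[(b['conf'],[round(x) for x in b['extent']]) for b in arm.boxes_of(n,t)])
        except Exception as e: print(n,t,e)
    print(arm.camera_info(n))
E
```

```text
pics
{'clock': 0.0, 'joint_pos': array([ 6.04975571e+01,  5.03909963e+00,  7.86289094e+01,  1.64986791e-03,
        9.64604077e+01, -5.90754572e+00]), 'qd': array([-0.02645637, -0.08979062,  0.104785  ,  0.00113042,  0.00456467,
       -0.09645956]), 'tau': array([ 2.57040610e-04, -3.51874173e+01, -3.13267279e+01,  8.40375219e-05,
        1.05691896e-02,  9.59781971e-06]), 'tcp_pos': array([0.21991305, 0.50360726, 0.24710228]), 'tool_rot': array([-9.01275659e+01,  1.48481834e-02, -2.35947299e+01]), 'contact_force': array([ 0.00879822, -0.07408594,  0.90474844]), 'torque': array([-0.00533709, -0.01631929,  0.093384  ]), 'finger_gap': 0.08537358937704166}
scene case_mid [(0.97, [188, 222, 235, 272]), (0.93, [146, 184, 196, 222]), (0.75, [207, 284, 255, 335])]
scene seat [(0.91, [401, 238, 450, 293])]
scene square_mid [(0.75, [283, 264, 316, 316])]
{'fx': 545.9822332565343, 'fy': 545.9822332565343, 'cx': 308.4794975459938, 'cy': 245.16108784709166, 'dist': array([-0.12034878,  0.        ,  0.        ,  0.        ,  0.        ]), 'R': array([[ 0.11878468,  0.99290912,  0.00465507],
     
[... 616 characters left out ...]
71],
       [ 0.13649236,  0.01802478, -0.99047713]]), 't': array([-0.01850233,  0.50945598,  0.82985018])}
wrist case_mid []
wrist seat []
wrist square_mid []
{'fx': 331.6670310163833, 'fy': 331.6670310163833, 'cx': 323.43213128694896, 'cy': 243.33983288720225, 'dist': array([-0.05556682,  0.        ,  0.        ,  0.        ,  0.        ]), 'T_tool_cam': array([[-1.37235176e-03,  9.50979525e-01,  3.09250804e-01,
        -7.93788363e-02],
       [-3.36177237e-05, -3.09251139e-01,  9.50980406e-01,
        -1.25870115e-01],
       [ 9.99999058e-01,  1.29468332e-03,  4.56371111e-04,
         4.98578153e-04],
       [ 0.00000000e+00,  0.00000000e+00,  0.00000000e+00,
         1.00000000e+00]])}
```

View pics/top0.png

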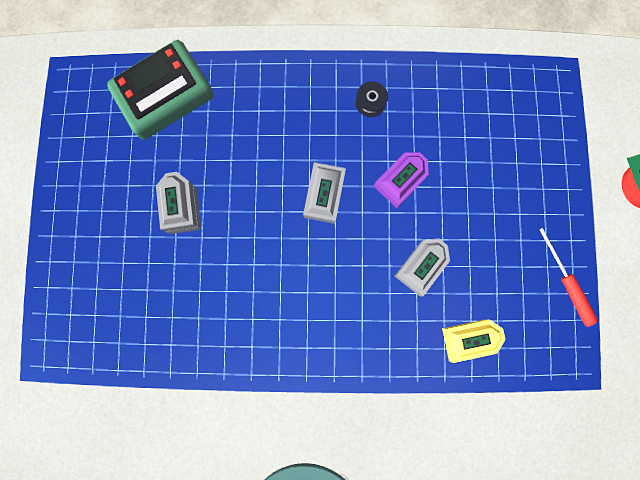

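View pics/scene0.png

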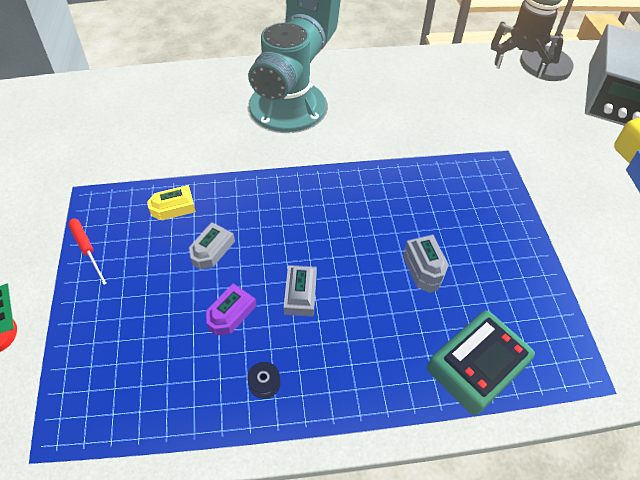

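Run:
```python
import cv2
im=cv2.imread("pics/top0.png"); cv2.imwrite("pics/topcropA.png",cv2.resize(im[140:380,360:520],None,fx=3.5,fy=2.5*1.0 if 0 else 2.5,interpolation=2)) if 0 else cv2.imwrite("pics/topcropA.png",cv2.resize(im[145:375,365:525],None,fx=2.6,fy=2.6,interpolation=cv2.INTER_CUBIC))
cv2.imwrite("pics/topcropB.png",cv2.resize(im[150:250,145:365],None,fx=3.5,fy=3.5,interpolation=cv2.INTER_CUBIC))
```

```text
(no output)
```

View pics/topcropA.png

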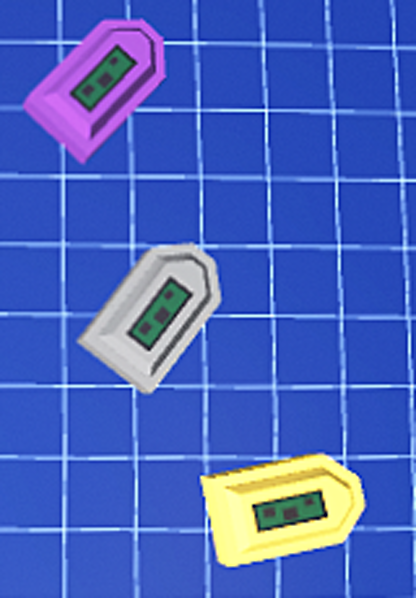

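View pics/topcropB.png

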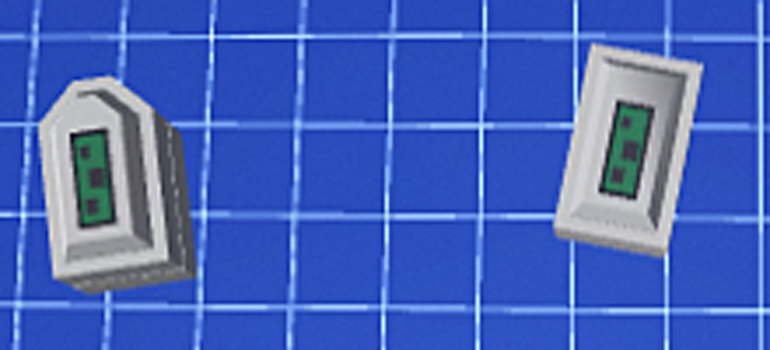

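```bash
cat > h.py <<'E'
import numpy as np, cv2
from scipy.optimize import minimize
from cell import arm
S=4
def outline(ins,sq=False):
    a,b=.05-ins,.03-ins
    if sq: return np.array([[-a,-b],[a,-b],[a,b],[-a,b]])
    c=.02-ins*0.586
    return np.array([[-a,-b],[a-c,-b],[a,-b+c],[a,b-c],[a-c,b],[-a,b]])
def model(x,y,yaw,zs,sq=False):
    P=[]
    for z in (0,zs): P+= [np.c_[outline(0,sq),np.full(len(outline(0,sq)),z)]]
    o=outline(.012,sq); P+=[np.c_[o,np.full(len(o),zs+.014)]]
    P=np.vstack(P); c,s=np.cos(yaw),np.sin(yaw)
    return P@np.array([[c,s,0],[-s,c,0],[0,0,1]])+[x,y,0]
def K(i): return np.array([[i['fx'],0,i['cx']],[0,i['fy'],i['cy']],[0,0,1]])
def proj(i,P,R=None,t=None):
    R=i['R'] if R is None else R; t=i['t'] if t is None else t
    return cv2.projectPoints(np.asarray(P,float),cv2.Rodrigues(R)[0],np.asarray(t,float),K(i),i['dist'])[0][:,0]
def mask(im,box,pad=10):
    hsv=cv2.cvtColor(im,cv2.COLOR_RGB2HSV); l,t,r,b=[int(v) for v in box]
    l-=pad;t-=pad;r+=pad;b+=pad
    c=im[t:b,l:r].astype(int); bl=c[:,:,2]-c[:,:,0]
    m=((bl<35)).astype(np.uint8)
    m=cv2.morphologyEx(m,cv2.MORPH_CLOSE,np.ones((5,5)))
    m=cv2.morphologyEx(m,cv2.MORPH_OPEN,np.ones((5,5)))
    n,lab,st,_=cv2.connectedComponentsWithStats(m)
    k=1+np.argmax(st[1:,4]); m=(lab==k).astype(np.uint8)
    return m,(l,t)
def sil(uv,off,shape):
    h=cv2.convexHull(((uv-off+.5)*S*16).astype(np.int32)); M=np.zeros((shape[0]*S,shape[1]*S),np.uint8)
    cv2.fillConvexPoly(M,h,255,cv2.LINE_8,4)
    return cv2.resize(M,shape[::-1],interpolation=cv2.INTER_AREA)/255.
def fit(obs,x0,zs,sq=False):
    def f(p):
        e=0
        for i,m,o,R,t in obs: e+=np.abs(sil(proj(i,model(p[0]/1e3,p[1]/1e3,np.radians(p[2]),zs,sq),R,t),np.array(o),m.shape)-m).sum()/m.sum()
        return e
    best=None
    for d in (0,15,-15):
        r=minimize(f,x0,method='Nelder-Mead',options=dict(initial_simplex=np.array(x0)+[[0,0,d],[15,0,d],[0,15,d],[0,0,d+12]],xatol=.05,fatol=1e-5))
        if best is None or r.fun<best.fun: best=r
    return best.x,best.fun
def ground(i,uv,z):
    q=cv2.undistortPoints(np.array([[uv]],float),K(i),i['dist'])[0,0]; d=i['R'].T@np.r_[q,1]; c=-i['R'].T@i['t']
    return c+d*(z-c[2])/d[2]
E
python3 - <<'E'
from h import *
I={n:arm.camera_info(n) for n in("top","scene")}
im={n:cv2.imread(f"pics/{n}0.png")[:,:,::-1] for n in I}
B=dict(case=({'top':[396,238,448,297],'scene':[188,222,235,272]},.03,0,-45),seat=({'top':[158,175,202,234],'scene':[401,238,450,293]},.06,0,5),square=({'top':[303,161,346,222],'scene':[283,264,316,316]},.03,1,-10))
for k,(bx,zs,sq,y0) in B.items():
    b=bx['top']; g=ground(I['top'],[(b[0]+b[2])/2,(b[1]+b[3])/2],zs/2)
    obs=[]
    for n in I:
        m,o=mask(im[n],bx[n]); obs.append((I[n],m,o,None,None)); print(k,n,m.sum(),m.shape)
    x0=[g[0]*1e3,g[1]*1e3,y0]
    print(x0)
    for nm,ob in (('both',obs),('top',obs[:1]),('scene',obs[1:])): print(k,nm,fit(ob,x0,zs,sq))
E
```

```text
case top 1829 (79, 72)
case scene 1279 (70, 67)
[np.float64(455.90086910173744), np.float64(-207.5407344592257), -45]
case both (array([ 462.44480701, -212.48204712,  -36.94203951]), np.float64(0.11252279966409463))
case top (array([ 462.53904697, -212.28847229,  -37.81281041]), np.float64(0.03523622680346059))
case scene (array([ 460.48712405, -212.49807091,  -36.90703626]), np.float64(0.06695794815189562))
seat top 2162 (79, 64)
seat scene 1733 (75, 69)
[np.float64(566.4881751572531), np.float64(235.95347246588594), 5]
seat both (array([570.14904768, 239.77066977,   8.6471994 ]), np.float64(0.10329491871864592))
seat top (array([571.32951152, 240.09196087,   9.23597018]), np.float64(0.037984074295768264))
seat scene (array([569.11105001, 239.89188334,   8.09569708]), np.float64(0.05702001516128667))
square top 1805 (81, 63)
square scene 1380 (72, 53)
[np.float64(595.3889636353035), np.float64(-29.406126520139967), -10]
square both (array([592.46146183, -28.64678111, -10.14275011]), np.float64(0.1391142346376103))
square top (array([593.30567242, -28.54662551, -10.3932165 ]), np.float64(0.04504046493943838))
square scene (array([590.85141116, -28.72771236,  -9.93496067]), np.float64(0.08692242114236998))
```

Candidates for the loose case: the top picture shows a grey case with cut corners at (423,267), a purple look-alike at (403,180), a yellow one at (474,342), the grey square case at (325,192) and the grey fixed stack at (178,203). I choose (423,267): it is grey, has its two cut corners at the upper right, and lies single on the bench. The crop confirms this, and both cameras agree on its pose to about 2 mm.

```bash
python3 -m pendant '[{"tx":25.4,"tz":-28},{"tx":25.4,"tz":-28},{"tx":25.4,"tz":-28},{"tx":25.4,"tz":-28},{"tx":25.4,"tz":-28},{"tx":25.4,"tz":-28},{"tx":25.4,"tz":-28},{"tx":25.4,"tz":-28}]' 1
python3 -m pendant '[{"tx":25.4,"tz":-28},{"tx":25.4,"tz":-28},{"tx":25.4,"tz":-28},{"tx":25.4,"tz":-28},{"tx":25.4,"tz":-28},{"tx":25.4,"tz":-28},{"tx":25.4,"tz":-28},{"tx":25.4,"tz":-28}]'
```

```text
invalid input at $[0]: expected keys tx, ty, tz, roll
invalid input at $[0]: expected keys tx, ty, tz, roll
```

```bash
python3 -m pendant '[{"tx":25.4,"ty":0,"tz":-28,"roll":0},{"tx":25.4,"ty":0,"tz":-28,"roll":0},{"tx":25.4,"ty":0,"tz":-28,"roll":0},{"tx":25.4,"ty":0,"tz":-28,"roll":0},{"tx":25.4,"ty":0,"tz":-28,"roll":0},{"tx":25.4,"ty":0,"tz":-28,"roll":0},{"tx":25.4,"ty":0,"tz":-28,"roll":0},{"tx":25.4,"ty":0,"tz":-28,"roll":0}]' 1
python3 -m pendant '[{"tx":25.4,"ty":0,"tz":-28,"roll":0},{"tx":25.4,"ty":0,"tz":-28,"roll":0},{"tx":25.4,"ty":0,"tz":-28,"roll":0},{"tx":25.4,"ty":0,"tz":-28,"roll":0},{"tx":25.4,"ty":0,"tz":-28,"roll":0},{"tx":25.4,"ty":0,"tz":-28,"roll":0},{"tx":25.4,"ty":0,"tz":-28,"roll":0},{"tx":25.4,"ty":0,"tz":-28,"roll":0}]'
```

```text
clock: 1.27
tcp_pos: [0.3168, 0.2158, 0.2486]
tool_rot: [-89.9, -0.1, -23.6]
contact_force: [1.3, -0.6, 0.6]
finger_gap: 0.0855
clock: 1.93
tcp_pos: [0.4134, -0.0712, 0.2487]
tool_rot: [-90.0, -0.1, -23.6]
contact_force: [1.3, 1.1, 0.7]
finger_gap: 0.0852
```

```bash
python3 -m pendant '[{"tx":25.4,"ty":0,"tz":-28,"roll":0},{"tx":25.4,"ty":0,"tz":-28,"roll":0},{"tx":25.4,"ty":0,"tz":-28,"roll":0},{"tx":25.4,"ty":0,"tz":-28,"roll":0},{"tx":0,"ty":35,"tz":0,"roll":6.85},{"tx":0,"ty":35,"tz":0,"roll":6.85},{"tx":0,"ty":0,"tz":0,"roll":0},{"tx":0,"ty":0,"tz":0,"roll":0}]'
cat >> h.py <<'E'
from scipy.spatial.transform import Rotation as Ro
def wrist(name):
    s=arm.sense(); im=arm.camera("wrist"); cv2.imwrite(f"pics/{name}.png",im[:,:,::-1])
    i=arm.camera_info("wrist"); T=np.eye(4); T[:3,:3]=Ro.from_euler('xyz',s['tool_rot'],degrees=True).as_matrix(); T[:3,3]=s['tcp_pos']
    W=np.linalg.inv(T@i['T_tool_cam']); return s,im,i,W[:3,:3],W[:3,3]
def togo(s,x,y,z,yaw):
    R=Ro.from_euler('xyz',s['tool_rot'],degrees=True).as_matrix()
    print('tool shift mm',np.round(R.T@(np.array([x,y,z])/1e3-s['tcp_pos'])*1e3,1),'roll',round(s['tool_rot'][2]-yaw,2),s['tcp_pos'].round(4),s['tool_rot'].round(2),s['clock'])
E
python3 - <<'E'
from h import *
s,im,i,R,t=wrist("w1")
b=arm.boxes_of("wrist","case_mid"); print([(q['conf'],np.round(q['extent'])) for q in b])
m,o=mask(im,b[0]['extent']); print(m.sum(),m.shape)
p,f=fit([(i,m,o,R,t)],[461.5,-212.4,-37.3],.03); print(p,f)
togo(s,p[0],p[1],22,p[2])
v=im[:,:,::-1].copy()
cv2.polylines(v,[cv2.convexHull(proj(i,model(p[0]/1e3,p[1]/1e3,np.radians(p[2]),.03),R,t).astype(np.float32)).astype(np.int32)],True,(0,0,255),1)
cv2.imwrite("pics/w1o.png",v)
E
```

```text
clock: 2.6
tcp_pos: [0.46, -0.2116, 0.1759]
tool_rot: [-90.0, 0.4, -37.1]
contact_force: [-0.0, -0.5, 0.2]
finger_gap: 0.0854
[(0.87, array([ 92., 102., 216., 228.])), (0.67, array([287., 175., 361., 293.])), (0.65, array([411., 285., 502., 383.]))]
9609 (147, 145)
[ 461.5 -212.4  -37.3] 1.0
tool shift mm [  2.7 153.9   0.4] roll 0.16 [ 0.46   -0.2116  0.1759] [-90.03   0.37 -37.14] 2.6
```

View pics/w1o.png

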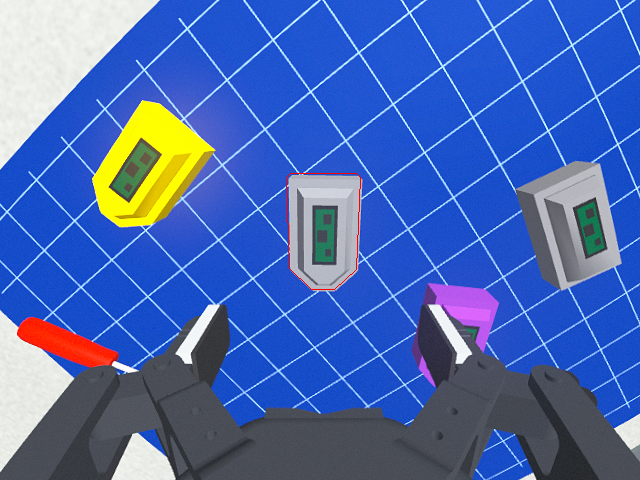

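The wrist picture shows the grey cut-corner case at (324,233) between the fingers, with its nose toward the gripper. The red outline from the scene and top fit lies closely on it. The network's best box, at (154,165), is the yellow look-alike, so I refine on the grey one.

Run:
```python
from h import *
s=arm.sense(); im=cv2.imread("pics/w1.png")[:,:,::-1]; i=arm.camera_info("wrist")
T=np.eye(4); T[:3,:3]=Ro.from_euler('xyz',s['tool_rot'],degrees=True).as_matrix(); T[:3,3]=s['tcp_pos']
W=np.linalg.inv(T@i['T_tool_cam']);R,t=W[:3,:3],W[:3,3]
m,o=mask(im,[287,175,361,293]); print(m.sum())
p,f=fit([(i,m,o,R,t)],[461.5,-212.4,-37.3],.03); print(p,f)
togo(s,461.5,-212.4,22,-37.3);togo(s,p[0],p[1],22,p[2])
```

```text
6904
[ 468.02413299 -215.30143778  -37.57265708] 0.11865641969418127
tool shift mm [ -1.8 158.8  -0.5] roll 0.17 [ 0.4626 -0.2128  0.1808] [-89.97  -0.22 -37.13] 2.7
tool shift mm [  5.2 158.8   1.2] roll 0.44 [ 0.4626 -0.2128  0.1808] [-89.97  -0.22 -37.13] 2.7
```

Run:
```python
from h import *
for k in range(2):
    s,im,i,R,t=wrist(f"w2{k}")
    m,o=mask(im,[285,173,363,295],15); print(m.sum())
    p,f=fit([(i,m,o,R,t)],[461.5,-212.4,-37.3],.03); print(p,f)
    togo(s,p[0],p[1],22,p[2])
v=im[:,:,::-1].copy()
cv2.polylines(v,[cv2.convexHull(proj(i,model(p[0]/1e3,p[1]/1e3,np.radians(p[2]),.03),R,t).astype(np.float32)).astype(np.int32)],True,(0,0,255),1)
cv2.drawContours(v,cv2.findContours(m,0,2)[0],-1,(0,255,0),1,offset=o)
cv2.imwrite("pics/w2o.png",cv2.resize(v[140:340,230:430],None,fx=3,fy=3))
```

```text
6778
[ 462.86054847 -212.48745362  -37.77831112] 0.11240518632947427
tool shift mm [ -0.6 158.8   0.3] roll 0.65 [ 0.4626 -0.2128  0.1808] [-89.97  -0.22 -37.13] 2.7
6716
[ 462.98950104 -212.60958943  -37.60503362] 0.11765173013815412
tool shift mm [-1.300e+00  1.597e+02  1.000e-01] roll 0.46 [ 0.4631 -0.213   0.1817] [-89.96  -0.34 -37.15] 2.75
```

View pics/w2o.png

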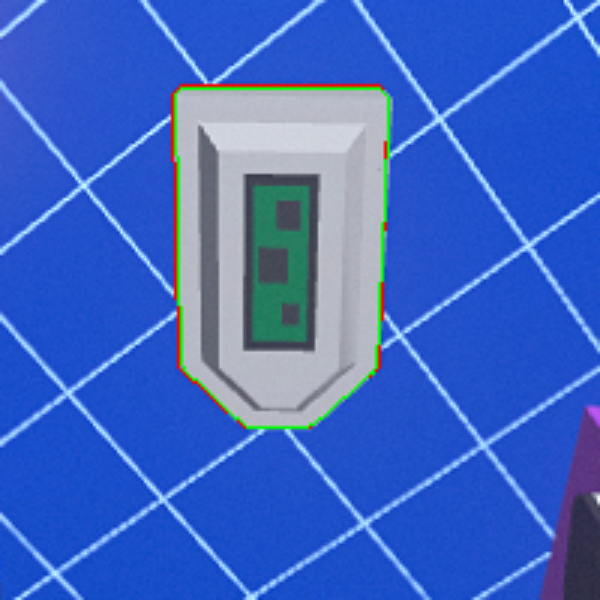

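```bash
python3 -m pendant '[{"tx":0,"ty":36,"tz":0,"roll":0.5},{"tx":0,"ty":36,"tz":0,"roll":0},{"tx":0,"ty":36,"tz":0,"roll":0},{"tx":0,"ty":22,"tz":0,"roll":0},{"tx":0,"ty":12,"tz":0,"roll":0},{"tx":0,"ty":6,"tz":0,"roll":0},{"tx":0,"ty":4,"tz":0,"roll":0},{"tx":0,"ty":0,"tz":0,"roll":0}]'; python3 -m pendant '[{"tx":0,"ty":0,"tz":0,"roll":0},{"tx":0,"ty":0,"tz":0,"roll":0}]'
```

```text
clock: 3.47
tcp_pos: [0.4627, -0.2129, 0.0276]
tool_rot: [-90.0, -0.1, -37.7]
contact_force: [-0.5, 0.1, 0.2]
finger_gap: 0.0853
clock: 3.63
tcp_pos: [0.4628, -0.2132, 0.0282]
tool_rot: [-90.0, -0.2, -37.8]
contact_force: [-0.1, 0.3, 0.7]
finger_gap: 0.0854
```

```bash
python3 -m pendant '[{"tx":0,"ty":3,"tz":0,"roll":0},{"tx":0,"ty":3,"tz":0,"roll":0},{"tx":0,"ty":0,"tz":0,"roll":0}]'; python3 -m pendant '[{"tx":0,"ty":0,"tz":0,"roll":0},{"tx":0,"ty":0,"tz":0,"roll":0},{"tx":0,"ty":0,"tz":0,"roll":0},{"tx":0,"ty":0,"tz":0,"roll":0},{"tx":0,"ty":0,"tz":0,"roll":0},{"tx":0,"ty":0,"tz":0,"roll":0},{"tx":0,"ty":0,"tz":0,"roll":0},{"tx":0,"ty":0,"tz":0,"roll":0}]' -1
python3 - <<'E'
from h import *
s,im,i,R,t=wrist("w3"); print(s['finger_gap'],s['tcp_pos'],s['clock'])
E
```

```text
clock: 3.88
tcp_pos: [0.4613, -0.2123, 0.0199]
tool_rot: [-90.0, 0.0, -37.8]
contact_force: [0.5, 0.9, -0.5]
finger_gap: 0.0855
clock: 4.55
tcp_pos: [0.4619, -0.2127, 0.0207]
tool_rot: [-90.0, -0.1, -37.8]
contact_force: [0.7, -0.5, 2.8]
finger_gap: 0.0589
0.0589486222560788 [ 0.46187909 -0.21266232  0.02066078] 4.55
```

View pics/w3.png

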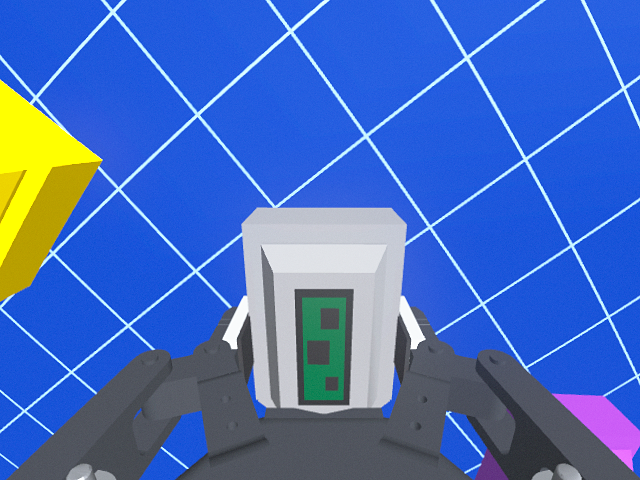

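Grasp is good: the picture shows the case held between the pads at (240,330) and (408,330), and the gap is 58.9 mm. Next I lift it and turn it to the stack heading.

```bash
python3 -m pendant '[{"tx":0,"ty":-15,"tz":0,"roll":0},{"tx":0,"ty":-30,"tz":0,"roll":0},{"tx":0,"ty":-35,"tz":0,"roll":-6.6},{"tx":0,"ty":-35,"tz":0,"roll":-6.6},{"tx":0,"ty":-35,"tz":0,"roll":-6.6},{"tx":0,"ty":-10,"tz":0,"roll":-6.6},{"tx":0,"ty":0,"tz":0,"roll":-6.6},{"tx":0,"ty":0,"tz":0,"roll":-6.6}]'; python3 -m pendant '[{"tx":0,"ty":0,"tz":0,"roll":-6.8},{"tx":0,"ty":0,"tz":0,"roll":0},{"tx":0,"ty":0,"tz":0,"roll":0}]'
python3 - <<'E'
from h import *
s=arm.sense(); togo(s,570.2,240,180,8.6); print(s['finger_gap'],s['contact_force'])
E
```

```text
clock: 5.27
tcp_pos: [0.4616, -0.2126, 0.1811]
tool_rot: [-90.0, -0.1, 2.1]
contact_force: [-1.1, -0.3, -1.4]
finger_gap: 0.0588
clock: 5.52
tcp_pos: [0.461, -0.2122, 0.1792]
tool_rot: [-89.9, 0.1, 8.4]
contact_force: [-1.6, 0.1, -1.2]
finger_gap: 0.0589
tool shift mm [ 1.744e+02 -4.000e-01  4.313e+02] roll -0.17 [ 0.461  -0.2122  0.1792] [-89.92   0.1    8.43] 5.5167
0.058870084281605 [-1.60691081  0.07751706 -1.2357643 ]
```

```bash
python3 -m pendant '[{"tx":8,"ty":0,"tz":20,"roll":0},{"tx":14,"ty":0,"tz":34,"roll":0},{"tx":14,"ty":0,"tz":34,"roll":0},{"tx":14,"ty":0,"tz":34,"roll":0},{"tx":14,"ty":0,"tz":34,"roll":0},{"tx":14,"ty":0,"tz":34,"roll":0},{"tx":14,"ty":0,"tz":34,"roll":0},{"tx":14,"ty":0,"tz":34,"roll":0}]'; python3 -m pendant '[{"tx":14,"ty":0,"tz":34,"roll":0},{"tx":14,"ty":0,"tz":34,"roll":0},{"tx":14,"ty":0,"tz":34,"roll":0},{"tx":14,"ty":0,"tz":34,"roll":0},{"tx":10,"ty":0,"tz":25,"roll":0},{"tx":3,"ty":0,"tz":12,"roll":0},{"tx":0,"ty":0,"tz":0,"roll":0},{"tx":0,"ty":0,"tz":0,"roll":0}]'
python3 - <<'E'
from h import *
for n in ("top","scene"):
    im=arm.camera(n); cv2.imwrite(f"pics/{n}4.png",im[:,:,::-1])
s,im,i,R,t=wrist("w4"); togo(s,570.2,240,82,8.6); print(s['finger_gap'],s['contact_force'])
a=cv2.imread("pics/top4.png")[140:290,100:260]; b=cv2.imread("pics/scene4.png")[170:320,360:520]
cv2.imwrite("pics/c4.png",cv2.resize(np.hstack([a,b]),None,fx=2.5,fy=2.5))
E
```

```text
clock: 6.18
tcp_pos: [0.5275, 0.0603, 0.1797]
tool_rot: [-90.0, 0.1, 8.4]
contact_force: [0.6, -0.2, -1.1]
finger_gap: 0.0589
clock: 6.85
tcp_pos: [0.5696, 0.2396, 0.1794]
tool_rot: [-90.1, 0.1, 8.6]
contact_force: [-0.0, 0.0, -1.5]
finger_gap: 0.0591
tool shift mm [ 0.6 98.   1.6] roll -0.11 [0.5699 0.2384 0.18  ] [-9.006e+01  5.000e-02  8.490e+00] 6.95
0.05895227930223309 [ 0.35975396  0.79131908 -1.58621687]
```

View pics/c4.png

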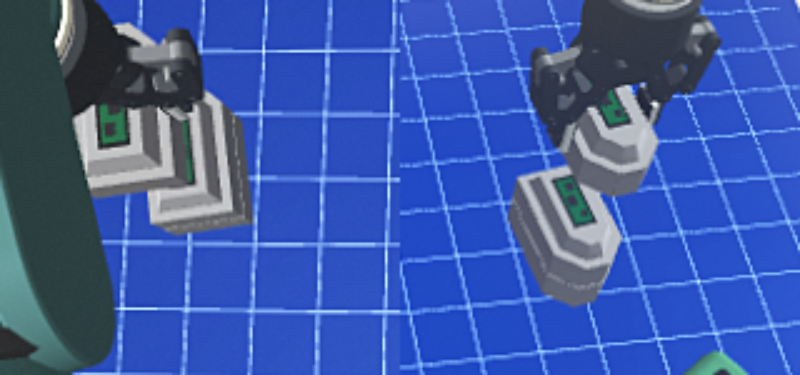

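View pics/w4.png

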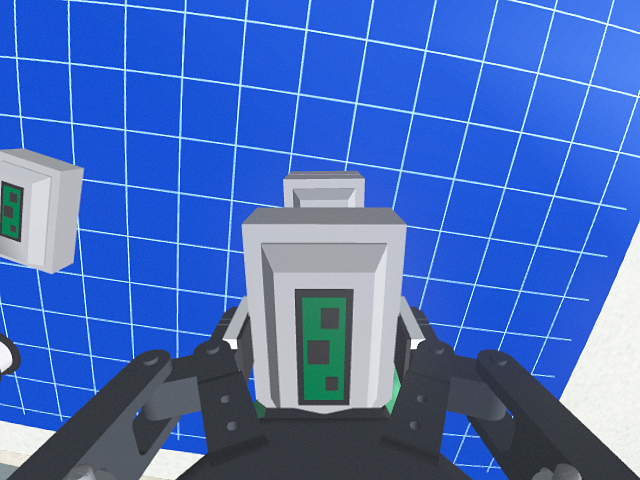

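The held case's rear edge spans (242–406, 222) and the stack's visible rear edge (283–365, 178). Both are centred on column 324 and parallel, so laterally and in heading they match. Next I descend to just above the crown and check again.

```bash
python3 -m pendant '[{"tx":0.5,"ty":20,"tz":1,"roll":0},{"tx":0,"ty":25,"tz":0,"roll":0},{"tx":0,"ty":18,"tz":0,"roll":0},{"tx":0,"ty":9,"tz":0,"roll":0},{"tx":0,"ty":4,"tz":0,"roll":0},{"tx":0,"ty":0,"tz":0,"roll":0},{"tx":0,"ty":0,"tz":0,"roll":0},{"tx":0,"ty":0,"tz":0,"roll":0}]'
python3 - <<'E'
from h import *
im2=arm.camera("scene"); cv2.imwrite("pics/scene5.png",im2[:,:,::-1])
s,im,i,R,t=wrist("w5"); togo(s,570.2,240,80.7,8.6); print(s['finger_gap'],s['contact_force'])
v=im[:,:,::-1].copy(); v2=im2[:,:,::-1].copy()
c=s['tcp_pos']; yaw=np.radians(s['tool_rot'][2])
def dr(v,i,P,R,t,col):
    cv2.polylines(v,[np.round(proj(i,P,R,t)).astype(np.int32)],True,col,1)
S_=model(.5702,.240,np.radians(8.6),.06); H=model(c[0],c[1],yaw,.03)+[0,0,c[2]-.0207]
isc=arm.camera_info("scene")
for k in (0,6):
    dr(v,i,S_[k:k+6],R,t,(0,0,255)); dr(v2,isc,S_[k:k+6],isc['R'],isc['t'],(0,0,255))
    dr(v,i,H[k:k+6],R,t,(0,255,0)); dr(v2,isc,H[k:k+6],isc['R'],isc['t'],(0,255,0))
cv2.imwrite("pics/c5.png",np.hstack([cv2.resize(v[140:440,220:440],(440,600)),cv2.resize(v2[170:310,380:460],(343,600))]))
E
```

```text
clock: 7.67
tcp_pos: [0.5715, 0.241, 0.1063]
tool_rot: [-90.0, -0.2, 8.6]
contact_force: [0.4, -0.1, -1.6]
finger_gap: 0.0593
tool shift mm [-1.5 25.6 -0.9] roll -0.01 [0.5715 0.2411 0.1063] [-89.97  -0.19   8.59] 7.7167
0.05865591061359183 [-0.10500745 -0.25142102 -0.98527799]
```

View pics/c5.png

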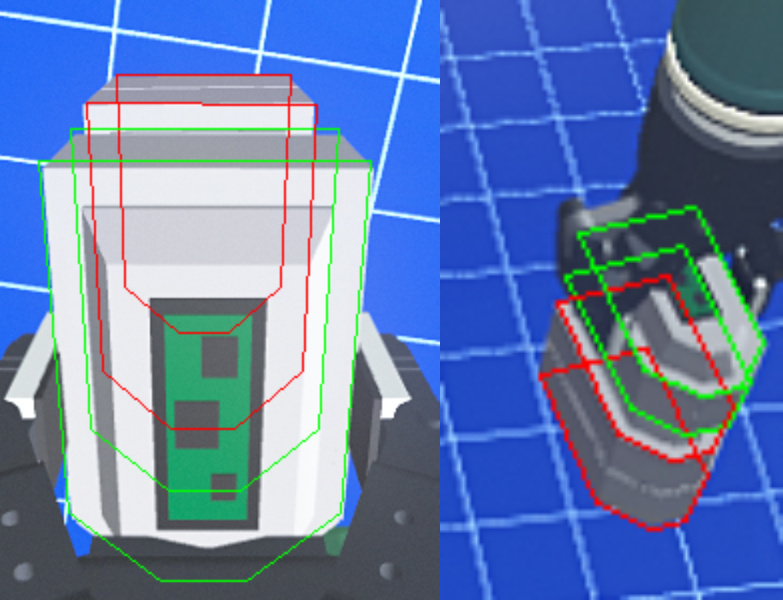

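Both overlays agree with the pictures: the stack outline (red) and the held case (green) lie within about 1–2 mm. I make a small correction and then descend gently.

```bash
python3 -m pendant '[{"tx":-1,"ty":4,"tz":-0.7,"roll":0},{"tx":0,"ty":4,"tz":0,"roll":0},{"tx":0,"ty":3,"tz":0,"roll":0},{"tx":0,"ty":3,"tz":0,"roll":0},{"tx":0,"ty":3,"tz":0,"roll":0},{"tx":0,"ty":2,"tz":0,"roll":0},{"tx":0,"ty":0,"tz":0,"roll":0},{"tx":0,"ty":0,"tz":0,"roll":0}]'; python3 -m pendant '[{"tx":0,"ty":1.5,"tz":0,"roll":0},{"tx":0,"ty":1.5,"tz":0,"roll":0},{"tx":0,"ty":1,"tz":0,"roll":0},{"tx":0,"ty":0,"tz":0,"roll":0},{"tx":0,"ty":0,"tz":0,"roll":0}]'
```

```text
clock: 8.43
tcp_pos: [0.5694, 0.2401, 0.085]
tool_rot: [-90.0, 0.0, 8.6]
contact_force: [-0.5, 0.1, -1.1]
finger_gap: 0.0588
clock: 8.85
tcp_pos: [0.5695, 0.2401, 0.0812]
tool_rot: [-90.0, 0.0, 8.6]
contact_force: [0.1, 0.2, -1.5]
finger_gap: 0.0587
```

```bash
for k in 1 2 ; do python3 -m pendant '[{"tx":0,"ty":0.5,"tz":0,"roll":0},{"tx":0,"ty":0,"tz":0,"roll":0},{"tx":0,"ty":0,"tz":0,"roll":0}]'; done
```

```text
clock: 9.1
tcp_pos: [0.5696, 0.2401, 0.0809]
tool_rot: [-90.0, -0.0, 8.6]
contact_force: [-0.0, 0.5, -1.6]
finger_gap: 0.0587
clock: 9.35
tcp_pos: [0.5697, 0.2401, 0.0807]
tool_rot: [-90.0, -0.0, 8.6]
contact_force: [-0.7, -1.3, 0.5]
finger_gap: 0.0591
```

Force is rising from −1.5 N, so contact is beginning at the expected height. One more small step and a look.

```bash
python3 -m pendant '[{"tx":0,"ty":0.6,"tz":0,"roll":0},{"tx":0,"ty":0,"tz":0,"roll":0},{"tx":0,"ty":0,"tz":0,"roll":0}]'
python3 - <<'E'
from h import *
im2=arm.camera("scene"); cv2.imwrite("pics/scene6.png",im2[:,:,::-1])
s,im,i,R,t=wrist("w6"); print(s['tcp_pos'],s['tool_rot'],s['contact_force'])
cv2.imwrite("pics/c6.png",np.hstack([cv2.resize(im[140:440,220:440,::-1],(440,600)),cv2.resize(im2[190:310,380:450,::-1],(350,600))]))
E
```

```text
clock: 9.6
tcp_pos: [0.5697, 0.2401, 0.0807]
tool_rot: [-90.0, -0.0, 8.6]
contact_force: [-2.3, -0.5, 4.9]
finger_gap: 0.059
[0.56967664 0.24009927 0.08069672] [-8.99925200e+01 -4.16832431e-02  8.60460426e+00] [-3.15720748 -1.70349126  4.91038779]
```

View pics/c6.png

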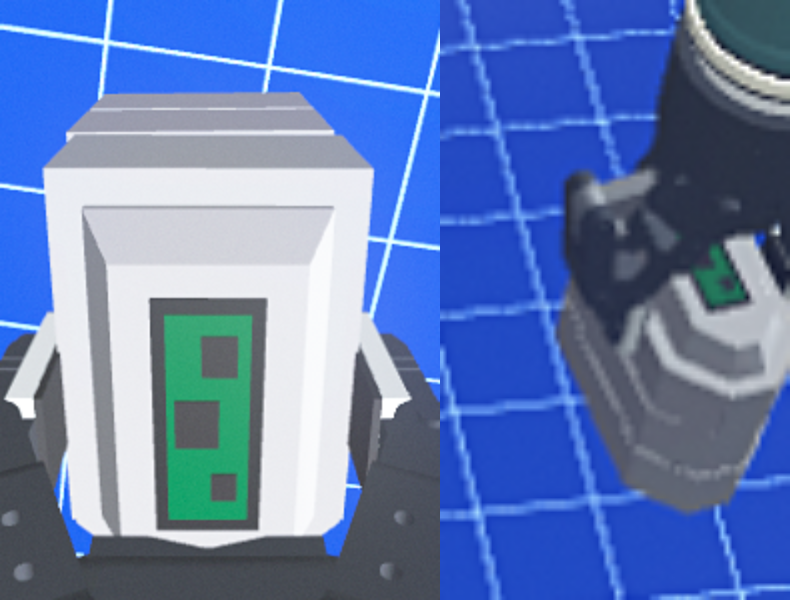

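The skirt has closed onto the shoulder: three flush bands show at rows 95–165 with no gap. The TCP stopped 60.0 mm above the grasp height, with about 6 N of contact. Next: release, retreat and check.

```bash
python3 -m pendant '[{"tx":0,"ty":0,"tz":0,"roll":0},{"tx":0,"ty":0,"tz":0,"roll":0},{"tx":0,"ty":0,"tz":0,"roll":0},{"tx":0,"ty":0,"tz":0,"roll":0},{"tx":0,"ty":0,"tz":0,"roll":0},{"tx":0,"ty":0,"tz":0,"roll":0},{"tx":0,"ty":0,"tz":0,"roll":0}]' 1; python3 -m pendant '[{"tx":0,"ty":-5,"tz":0,"roll":0},{"tx":0,"ty":-15,"tz":0,"roll":0},{"tx":0,"ty":-30,"tz":0,"roll":0},{"tx":0,"ty":-35,"tz":0,"roll":0},{"tx":0,"ty":-35,"tz":0,"roll":0},{"tx":0,"ty":-10,"tz":0,"roll":0},{"tx":0,"ty":0,"tz":0,"roll":0},{"tx":0,"ty":0,"tz":0,"roll":0}]'; python3 -m pendant '[{"tx":-30,"ty":0,"tz":0,"roll":0},{"tx":-30,"ty":0,"tz":0,"roll":0},{"tx":-20,"ty":0,"tz":0,"roll":0},{"tx":0,"ty":0,"tz":0,"roll":0},{"tx":0,"ty":0,"tz":0,"roll":0},{"tx":0,"ty":0,"tz":0,"roll":0}]'
python3 - <<'E'
from h import *
im2=arm.camera("scene"); cv2.imwrite("pics/scene7.png",im2[:,:,::-1])
s,im,i,R,t=wrist("w7"); print(s['tcp_pos'],s['contact_force'],s['finger_gap'])
v=im[:,:,::-1].copy(); v2=im2[:,:,::-1].copy(); isc=arm.camera_info("scene")
M=model(.5702,.240,np.radians(8.6),.09)
for k in (6,):
    cv2.polylines(v,[np.round(proj(i,M[k:k+6],R,t)).astype(np.int32)],True,(0,0,255),1)
    cv2.polylines(v2,[np.round(proj(isc,M[k:k+6])).astype(np.int32)],True,(0,0,255),1)
cv2.imwrite("pics/w7o.png",v)
cv2.imwrite("pics/c7.png",np.hstack([cv2.resize(im2[190:310,370:450,::-1],(400,600)),cv2.resize(v2[190:310,370:450],(400,600))]))
m,o=mask(im2,[283,264,316,316]); print('square now',fit([(isc,m,o,None,None)],[592,-28,-10],.03,True))
E
```

```text
clock: 10.28
tcp_pos: [0.5695, 0.2401, 0.0796]
tool_rot: [-90.0, 0.0, 8.6]
contact_force: [0.3, -0.1, -0.2]
finger_gap: 0.0855
clock: 10.95
tcp_pos: [0.5697, 0.2401, 0.2101]
tool_rot: [-90.0, -0.1, 8.6]
contact_force: [0.3, 0.0, -1.3]
finger_gap: 0.0855
clock: 11.45
tcp_pos: [0.4903, 0.2279, 0.2079]
tool_rot: [-90.0, 0.1, 8.6]
contact_force: [-0.3, 0.4, -0.5]
finger_gap: 0.0854
[0.49068178 0.2279796  0.20827907] [0.81708897 0.99466523 0.05373045] 0.08518089842888293
square now (array([590.78652466, -28.80849429,  -9.77104173]), np.float64(0.08710144927536231))
```

View pics/w7o.png

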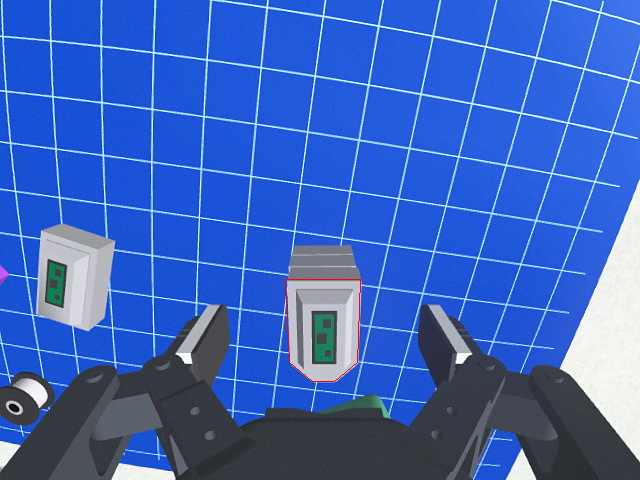

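View pics/c7.png

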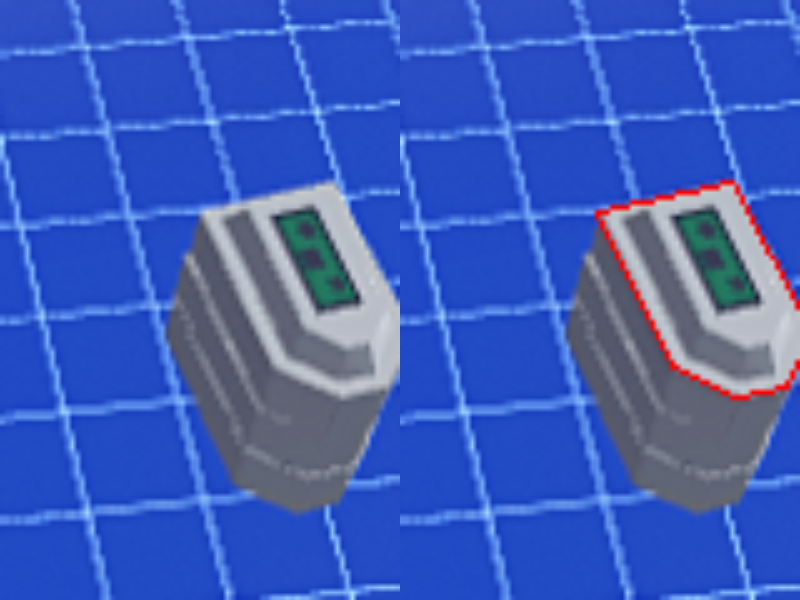

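The three cases are flush. The predicted shoulder outline at 90 mm lies on the case in both views (wrist around (324,330)), level, with cut corners over cut corners. The gripper is clear and the square case is unmoved.

```bash
python3 -c "
from cell import arm
print(arm.hand_in())"
```

```text
the job is handed in; nothing more can be done
None
```

The loose grey cut-corner case is now the third level of the stack, sitting level and fully home, and I handed the job in at about 11.6 s of the 35 s. I gripped it across the flanks, turned it about 46°, lowered it in small steps with about 6 N of contact, then let go and backed off.

Last checks:
- **Height:** the tool stopped exactly 60.0 mm above the height at which it gripped the case on the bench, which is the height of the stack's shoulder.
- **Fit:** the outline predicted for a fully seated case lay on the case in the wrist and scene pictures, cut corners over cut corners, with no visible gap.
- **Bystander:** the square-cornered case fits within 0.2 mm and 0.2° of where it started.
- **Robot:** the gripper is open and clear, with the force reading near zero.

Two things disagreed along the way:
- **Wrong box:** the network's best wrist-camera box for the loose case was the yellow look-alike, so I chose by colour and shape.
- **Bad position fit:** one wrist-camera fit was about 5 mm off because the arm was still settling, so I repeated it.

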